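# Slide the lantern's button cell into the charger pocket and switch it on

## Task

Put the lantern's button cell on charge: pick it up from the ledge, lay it flat on the open near half of the charger's metal plate, and, without carrying it through the air over the far half, slide it gently along the plate until it drops flat into the round pocket. Then let go of it and flip the charger's toggle all the way over, away from the robot. Leave the lantern, bowl, screwdriver and box as they stand.

Things in the scene. Friction and masses are not known exactly. Their poses are not given: they have to be found in the camera images.
- cell_center (a point): centre (half-way up) of the button cell: a plain stainless steel disc, 44 mm in diameter and 14 mm thick, about 80 g, lying flat on the ledge to the left of the charger at the start; z is its axis
- dock: the charger: a low black plastic tray, 266 mm (its x) by 124 mm (its y), rim 12 mm high, fixed. Origin at the centre of its underside, on the ledge (z = 0); x points away from the robot (turned up to 0.3 rad), y left. In it lies a bare aluminium plate, 210 mm (x) by 100 mm (y), flat top 14 mm above the ledge, clamped wherever it was last left. It takes at most 30 N from the cell, down or sideways
- lay_zone (a point): middle of the open near half of the plate, on its top; axes as the charger's. The plate is always plain and flat here from 35 mm nearer to 40 mm farther along the charger's x, and 40 mm to either side
- pocket_zone (a point): NOMINAL place of the pocket, on the plate's top, axes as the charger's. The real pocket (round, 46.5 mm in diameter, 4 mm deep, steep sides) is up to 22 mm off along the charger's x and up to 6 mm off along y, and is to be found by feel. The cell's centre is 21 mm above the ledge when it lies on the plate and 17 mm when home; its upper 10 mm then stand out of the plate
- toggle (a joint): angle of the charger's toggle lever (rad): about 0 to 0.12 = off, leaning to the robot (the charger's -x); 1.0 = fully on, at its stop, leaning away (+x). Light friction (about 0.06 N m); it stays where it is left. It pivots about the charger's y axis at x = 0, y = -0.125 m, 22 mm above the ledge, on a black block 70 x 50 x 25 mm
- toggle_tip (a point): centre of the 26 mm black ball on the end of the toggle lever, 50 mm from its pivot
- lantern: bystander: red battery lantern, 104 mm in diameter, 200 mm high, loose, standing at the right; origin at the centre of its underside
- bowl: bystander: white ceramic bowl, 110 mm in diameter, 45 mm high, loose, at the far left; origin at the centre of its underside
- screwdriver: bystander: steel screwdriver, 190 mm long, loose, lying roughly along x at the left edge of the work; origin at its middle, on the ledge
- acrylic_box: bystander: clear acrylic box 90 x 130 x 54 mm with a latch button on its near side, fixed to the ledge beyond the charger; origin at the centre of its underside
Mind the look-alikes: they are no part of the job. There is more than one size of the part that bears cell_center; the job needs the middle-sized.

How it is judged:
On the way, in this order (a step that is already met when the one before it is completed fails the run):
1. the cell lies flat on the near half of the plate (contact force between cell and dock above 0.05 N and x of cell_center in the frame of dock between -0.1 and 0 m and z of cell_center in the frame of dock between 0.019 and 0.0235 m and angle between cell_center's own z axis and vertical below 0.12 rad), for 0.1 s.
2. the cell is flat down in the pocket while the toggle is still off (x of cell_center in the frame of dock above 0.005 m and z of cell_center in the frame of dock between 0.015 and 0.0185 m and angle between cell_center's own z axis and vertical below 0.06 rad and value of joint toggle below 0.4 rad), for 0.2 s.
At the end, for the whole second after the job is handed in: the cell lies flat (within 0.05 rad) and still at the bottom of the pocket, its centre at most 18.2 mm above the ledge (17 mm is home), and the toggle is on (over 0.85 of 1.0 rad) (x of cell_center in the frame of dock between 0.005 and 0.095 m and y of cell_center in the frame of dock between -0.025 and 0.025 m and z of cell_center in the frame of dock between 0.0155 and 0.0182 m and angle between cell_center's own z axis and vertical below 0.05 rad and linear speed of cell below 0.01 m/s and value of joint toggle above 0.85 rad); the robot touches nothing.
It fails at once if the cell is carried through the air over the far half of the plate (its underside more than 9 mm above the plate) (x of cell_center in the frame of dock between 0.015 and 0.11 m and y of cell_center in the frame of dock between -0.045 and 0.045 m and z of cell_center in the frame of dock above 0.03 m).
It fails at once if the cell is pushed against the plate or the pocket's side with more than 30 N (contact force between cell and dock above 30 N).
It fails at once if a bystander is disturbed: lantern, bowl or screwdriver moved more than 20 mm (distance of any of lantern, bowl, screwdriver from where it was at the start of the episode above 0.02 m).
It also fails if it takes over 72 s, if anything falls off the work surface, if the arm or the gripper's body presses on something with over 40 N, if the wrist force passes 120 N, or if a joint passes its speed limit or range.

## Robot

A 6-joint arm with a two-finger parallel gripper is mounted at the origin on the work surface. World frame = base frame: x ahead of the robot, y to its left, z up, the work surface at z = 0. Lengths are in m, angles in rad, forces in N, time in s.
With the tool pointing down it reaches from about 0.35 to 0.775 m from the base axis. Payload 5.5 kg.
Tool frame: the origin (TCP) lies midway between the tips of the shut fingers; the grasp point (between the pads) lies 19 mm behind it; x points along the fingers, y is the direction in which the jaws open and shut, and the axes are right-handed (so a half turn about x gives the same grasp; the last joint's range is limited). The gripper opens to 85 mm and grips with 20 to 120 N. Pads are 22 mm wide; open, the fingers measure 114 mm over their backs; the gripper's body (76 mm by 85 mm) begins 54 mm behind the grasp point. The pads swing forward as they close: fully open they stand 13 mm farther back than shut.
Start: joints at [-1.26, 0.313, 0.046, 1.304, 0, 1.431], TCP at [0.251, -0.518, 0.231] pointing down, gripper open.
Joint ranges: [-2.76, 2.76], [-0.86, 1.69], [-1.03, 1.26], [-2.2, 2.34], [-1.47, 1.5], [-3.14, 3.14]. Speed limits (rad/s): [2.57, 2.57, 3.14, 3.14, 3.14, 3.14].

## Interface

Orientations are given as a unit quaternion [w, x, y, z].
In Python, from workcell import env, optics, order, models gives the robot as it stands. The module is installed in compiled form; this text tells all that it offers.
- The arm moves only by the tool servo_tool, never from a script. Its argument "moves" is a list of rows, each a list of 5 numbers: the shift along the tool's x, y, z in cm, then the turn about the tool's x in rad, then the closure, from -1 (fully open) to 1 (shut). A call has exactly 10 rows; each row shifts and turns the commanded pose from where the row before left it, along the tool's axes as they then stand; what a row does not reach is not made up. A row lasts 1/8 s, in which the tool goes at most 62.5 mm and 10.7 degrees, less where a joint would pass 70% of its speed; a pose out of reach is approached as far as the arm can. A call is refused whole if a number of a shift passes 6.25 or a number of a turn 0.188, either way. A call with a gripper value outside its range is refused whole. The fingers move at their own pace and stop on an object; "grip_force" is the grip in N (left out, the last holds). Time passes only in rows, so rows that do not move let the fingers close, or fill a call up. It gives the time, the measured TCP pose, the force and the opening at its end, in the units of the state.
- env.get_state(): the state, without advancing time (a new reading comes with each control period).
- optics.read_camera(name): name is "side" or "top" or "wrist"; returns a dict with "pixels" (480x640x3 uint8, blue, green, red), "vertical_fov" (degrees; the focal length in pixels is half the picture's height over the tangent of half this angle, whatever the lens; pixels are square), "cx", "cy" (the principal point, pixels), "extrinsics" (4x4, takes a point from world to camera coordinates). Camera axes: x right, y up, looking along -z (the intrinsics and any distortion apply to the point x, -y, -z); pixel columns grow to the right and rows downward; lengths in m; the calibration is good to about 2 mm. A picture is of the moment at which its call begins. There is no depth.
- order.hand_in(): hands the job in, once; it reports no verdict.
Trained networks look in a picture, given as the dict that the camera call returned (one of the last four; its "shot" number tells which), for a name from the list of things; names that differ only in an ending like _2 or _b are one class to them, and where a whole thing is asked for, a point or a joint stands for the part that bears it (a point fixed in the world has none). Each returns a list of dicts, best first, with "conf" (0 to 1); they miss things now and then, are a little off and sometimes report something else, mostly with a low value. They report only what shows in the picture. A call takes as long as a camera call. They do not tell look-alikes from the thing itself.
- models.outline_of(name, picture): "pixels" (480x640 bool, what is visible of it) and "location" ([column, row] in pixels, amid what is visible of it).
- models.pinpoint(name, picture): "location" ([column, row] in pixels: a listed point, or the origin of a listed thing).
The state is a dict: "clock": time; "joint_pos": joint angles; "qvel": joint speeds; "tau": joint torques, N m; "tcp_pos": TCP position; "orientation": TCP orientation; "wrist_force": force on the tool from outside, world axes, zero at the start; "ft_torque": the same for the moment, N m; "finger_gap": finger opening in m.
Only numpy, scipy, OpenCV 4.12 (cv2) and the standard library are available. Lean on these libraries where they do the work, as an engineer would, in place of code of your own. Each camera call takes 0.05 s, during which the arm holds its last target.

## Working session

There is one attempt and no reset: what is moved stays moved. The work goes in short steps, Python scripts to look and compute and a tool call to move; the robot and the scene stay as the last step left them, time stands still between calls to the robot, and variables do not carry over. Pictures are saved under pics/ and viewed, and the job is handed in when it is done.

Besides the shell and the picture viewer there is one more tool, called by a JSON object that holds its "api" and its "payload", one argument or row to a line. servo_tool: Moves the arm, as the interface text tells. Its arguments: {"type":"object","properties":{"moves":{"type":"array"},"grip_force":{"type":"number"}},"required":["moves"]}

```bash
mkdir -p pics
cat > h.py <<'E'
import numpy as np, cv2
from workcell import env, optics, order, models
def K(p):
    f=p["pixels"].shape[0]/2/np.tan(np.radians(p["vertical_fov"])/2)
    return f
def proj(p,X):
    X=np.asarray(X,float); c=(p["extrinsics"]@np.append(X,1))[:3]
    f=K(p); return np.array([p["cx"]+f*c[0]/-c[2], p["cy"]-f*c[1]/-c[2]])
def ray(p,uv):
    f=K(p); d=np.array([(uv[0]-p["cx"])/f, -(uv[1]-p["cy"])/f, -1.])
    E=np.array(p["extrinsics"]); R=E[:3,:3]; o=-R.T@E[:3,3]; return o,R.T@d
def atz(p,uv,z):
    o,d=ray(p,uv); return o+d*(z-o[2])/d[2]
E
python3 - <<'E'
from h import *
for n in ["top","side","wrist"]:
    p=optics.read_camera(n); cv2.imwrite(f"pics/{n}0.png",p["pixels"])
    print(n,{k:v for k,v in p.items() if k not in("pixels",)})
    for t in ["cell_center","lay_zone","pocket_zone","toggle_tip","dock","lantern","screwdriver","bowl","acrylic_box"]:
        r=models.pinpoint(t,p)
        print(t,[(np.round(q["location"],1).tolist(),round(q["conf"],2)) for q in r[:4]])
s=env.get_state(); print(s)
E
```

```text
top {'vertical_fov': 55.25742745500493, 'cx': 313.36476587431525, 'cy': 243.88620918615186, 'extrinsics': array([[ 0.01231275, -0.99981623,  0.01469361, -0.01041381],
       [ 0.99161832,  0.01409924,  0.12843021, -0.64679588],
       [-0.12861378,  0.01298913,  0.99160969, -0.97265387],
       [ 0.        ,  0.        ,  0.        ,  1.        ]]), 'shot': 1}
cell_center [([212.2, 305.6], 0.75), ([167.1, 320.8], 0.68), ([246.7, 304.6], 0.57), ([415.9, 309.4], 0.24)]
lay_zone [([487.5, 258.6], 0.68), ([353.2, 311.3], 0.5)]
pocket_zone [([347.1, 293.8], 0.93)]
toggle_tip [([416.4, 312.2], 0.47)]
dock [([355.8, 308.9], 0.88)]
lantern [([213.9, 307.8], 0.63)]
screwdriver [([133.0, 318.6], 0.83)]
bowl []
acrylic_box [([308.8, 182.7], 0.59), ([358.5, 326.8], 0.49)]
side {'vertical_fov': 50.50733254424174, 'cx': 330.8069643370171, 'cy': 246.52191631330163, 'extrinsics': array([[-0.99589248, -0.09051347, -0.00233996,  0.62650092],
       [ 0.04361625, -0.5022232 ,  0.86363735, -0.06817057],
       [-0.07934599,  0.85998789,  0.50410817, -1.04575746],
       [ 0.        ,  0.        ,  0.   
[... 953 characters left out ...]
crewdriver []
bowl []
acrylic_box []
{'clock': 1.5, 'joint_pos': array([-1.25963449e+00,  3.13196347e-01,  4.61033799e-02,  1.30358037e+00,
       -1.88070030e-05,  1.43124014e+00]), 'qvel': array([ 0.00106809, -0.0002607 , -0.00053779, -0.00075019, -0.00048012,
        0.00056826]), 'tau': array([-9.46339678e-04, -4.80467570e+01,  2.98805380e+01,  5.94200756e-04,
       -1.55690127e-04, -1.39175873e-05]), 'tcp_pos': array([ 0.25050127, -0.51762132,  0.23132665]), 'orientation': array([-0.15805136, -0.68922394, -0.15796358,  0.68922974]), 'wrist_force': array([ 0.43101492, -0.59292332, -0.26831012]), 'ft_torque': array([ 0.01361416,  0.01654833, -0.07018979]), 'finger_gap': 0.08521878330274}
```

View pics/top0.png

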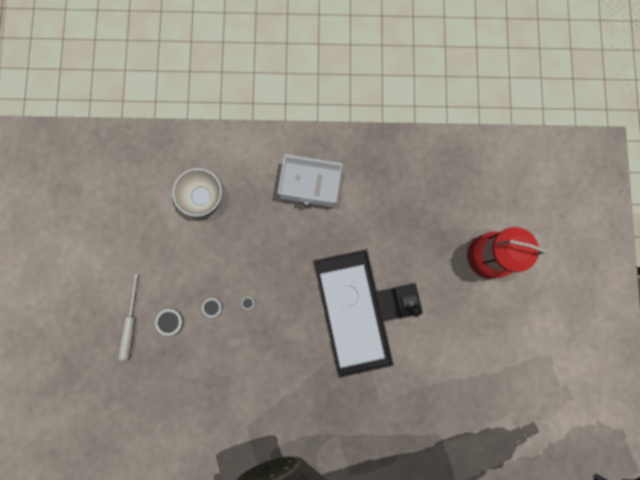

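View pics/side0.png

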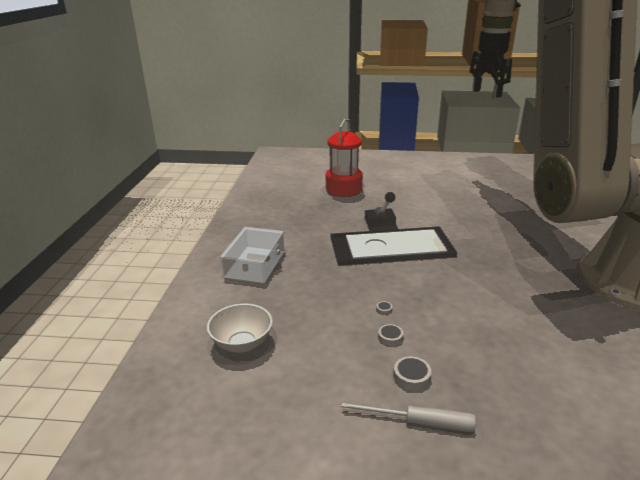

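Run:
```python
from h import *
p=optics.read_camera("top"); q=optics.read_camera("side")
im=p["pixels"]
cv2.imwrite("pics/topcrop.png",cv2.resize(im[240:390,290:440],None,fx=4,fy=4,interpolation=cv2.INTER_CUBIC))
cv2.imwrite("pics/sidecrop.png",cv2.resize(q["pixels"][180:280,320:470],None,fx=5,fy=5,interpolation=cv2.INTER_CUBIC))
for n,z,c in [("p",.014,p),("q",.014,q)]:
    for r in models.outline_of("cell_center",c):
        m=r["pixels"].astype(np.uint8); cs,_=cv2.findContours(m,cv2.RETR_EXTERNAL,cv2.CHAIN_APPROX_NONE)
        k=max(cs,key=cv2.contourArea); e=cv2.fitEllipse(k) if len(k)>5 else None
        x,y,w,h=cv2.boundingRect(k)
        L=atz(c,(x,y+h/2),.010);R=atz(c,(x+w,y+h/2),.010)
        print(n,r["conf"],e,"pos",atz(c,e[0],.009).round(4),"wid",np.linalg.norm(L-R).round(4))
r=models.outline_of("dock",p)[0]; m=r["pixels"].astype(np.uint8)
cv2.imwrite("pics/dm.png",cv2.resize(m[240:390,290:440]*255,None,fx=4,fy=4))
for a in ["pocket_zone","lay_zone","toggle_tip","dock"]:
    for c in (p,q):
        z=dict(pocket_zone=.014,lay_zone=.014,toggle_tip=.07,dock=0)[a]
        for r in models.pinpoint(a,c)[:2]: print(a,r["location"],r["conf"],atz(c,r["location"],z).round(4))
```

```text
p 0.65 ((212.12554931640625, 306.7495422363281), (19.641948699951172, 21.10468292236328), 75.55632781982422) pos [0.5061 0.2225 0.009 ] wid 0.049
p 0.59 ((168.89944458007812, 321.1404724121094), (27.70915985107422, 28.808408737182617), 90.09393310546875) pos [0.4732 0.3171 0.009 ] wid 0.0664
q 0.77 ((389.9153137207031, 334.7561340332031), (21.460281372070312, 25.543107986450195), 100.26329803466797) pos [0.5051 0.229  0.009 ] wid 0.0433
q 0.73 ((383.6322021484375, 307.6249694824219), (12.409122467041016, 15.450457572937012), 92.0047607421875) pos [0.5161 0.1521 0.009 ] wid 0.0298
pocket_zone [349.5, 292.2] 0.68 [ 0.5422 -0.0847  0.014 ]
pocket_zone [372.5, 243.4] 0.77 [ 0.5416 -0.0787  0.014 ]
lay_zone [361.8, 325.7] 0.57 [ 0.4684 -0.1123  0.014 ]
lay_zone [408.9, 241.0] 0.59 [ 0.4593 -0.0968  0.014 ]
lay_zone [241.5, 342.3] 0.55 [0.7556 0.2766 0.014 ]
toggle_tip [416.0, 310.1] 0.44 [ 0.5049 -0.2206  0.07  ]
toggle_tip [390.0, 196.6] 0.51 [ 0.5042 -0.2125  0.07  ]
toggle_tip [372.1, 242.2] 0.42 [0.5428 0.0142 0.07  ]
dock [353.8, 311.4] 0.66 [ 0.4995 -0.0958  0.    ]
dock [390.9, 243.4] 0.58 [ 0.4992 -0.1068  0.    ]
```

View pics/topcrop.png

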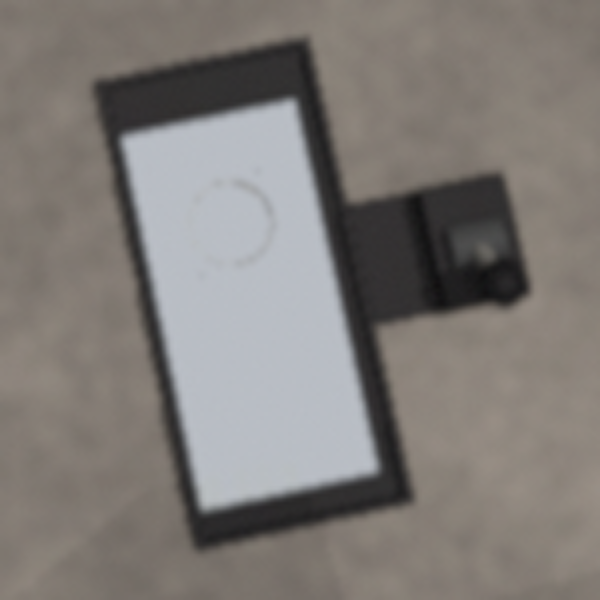

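View pics/sidecrop.png

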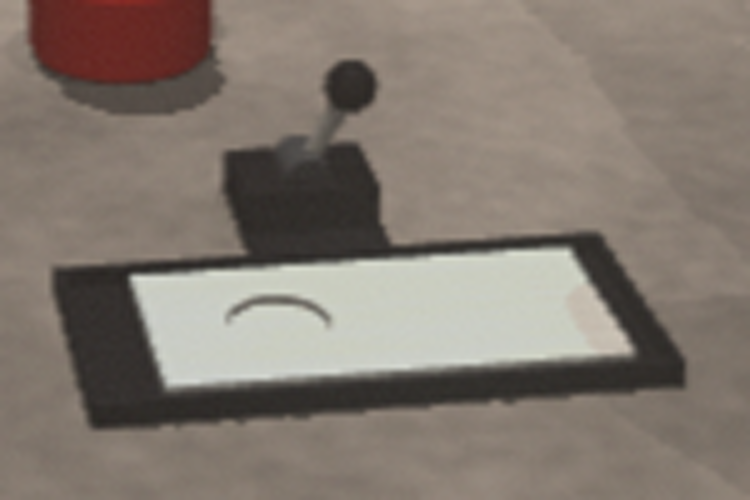

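View pics/dm.png

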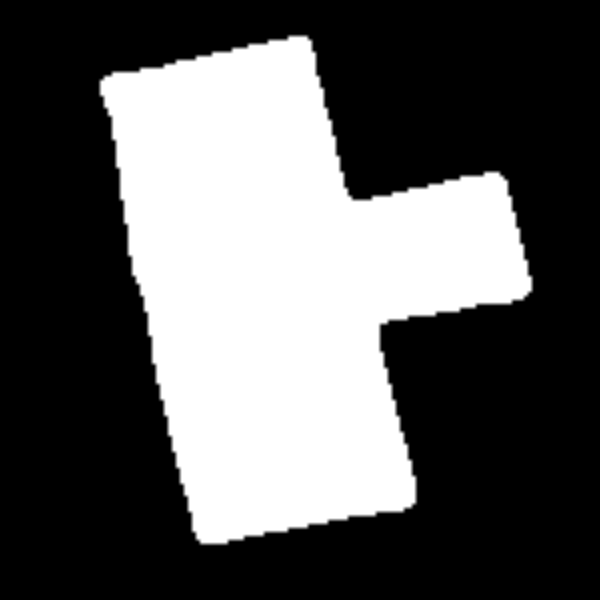

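```bash
cat > fit.py <<'E'
from h import *
from scipy.optimize import least_squares
E
python3 - <<'E'
from fit import *
p=optics.read_camera("top"); q=optics.read_camera("side")
def t(u,v): return ((u+.5)/4-.5+290,(v+.5)/4-.5+240)
def s(u,v): return ((u+.5)/5-.5+320,(v+.5)/5-.5+180)
loc=np.array([[.133,.062],[.133,-.062],[-.133,-.062],[-.133,.062]])
T=[t(97,85),t(307,40),t(411,497),t(198,547)]
S=[s(93,408),s(55,268),s(603,235),s(685,364)]
for nm,c,P in(("top",p,T),("side",q,S)):
    W=np.array([atz(c,u,.012)[:2] for u in P])
    print(nm,W.round(4).tolist(),"sides",[np.linalg.norm(W[i]-W[(i+1)%4]).round(4) for i in range(4)])
    def f(a):
        R=np.array([[np.cos(a[2]),-np.sin(a[2])],[np.sin(a[2]),np.cos(a[2])]])
        return (loc@R.T+a[:2]-W).ravel()
    a=least_squares(f,[.5,-.1,.2]); print(a.x.round(4),np.abs(a.fun).max().round(4))
    x=a.x;R=np.array([[np.cos(x[2]),-np.sin(x[2])],[np.sin(x[2]),np.cos(x[2])]])
    L=(t(232,222),) if nm=="top" else (s(277,321),)
    for l in L:
        w=atz(c,l,.014)[:2]; print("pocket",w,"in dock",(R.T@(w-x[:2])).round(4))
    for l in ([t(123,134),t(297,99),t(380,469),t(202,513)] if nm=="top" else [s(165,388),s(130,274),s(575,247),s(637,354)]):
        print(" plate corner dock",(R.T@(atz(c,l,.014)[:2]-x[:2])).round(4))
    tip=np.append(x[:2]+R@np.array([-np.sin(0.5)*.05,-.125]),.022+.05*np.cos(.5))
    print("toggle tip pred .5:",proj(c,tip), [proj(c,np.append(x[:2]+R@np.array([-np.sin(b)*.05,-.125]),.022+.05*np.cos(b))).round(1).tolist() for b in(.3,.7)])
i=p["pixels"][280:345,140:270]; cv2.imwrite("pics/cells.png",cv2.resize(i,None,fx=6,fy=6,interpolation=cv2.INTER_CUBIC))
i=q["pixels"][295:395,360:460]; cv2.imwrite("pics/cellss.png",cv2.resize(i,None,fx=5,fy=5,interpolation=cv2.INTER_CUBIC))
E
```

```text
top [[0.6119, -0.0039], [0.6393, -0.1232], [0.386, -0.18], [0.358, -0.0625]] sides [np.float64(0.1224), np.float64(0.2596), np.float64(0.1209), np.float64(0.2606)]
[ 0.4988 -0.0924  0.2249] 0.003
pocket [ 0.53566537 -0.08049216] in dock [0.0386 0.0034]
 plate corner dock [0.0997 0.0526]
 plate corner dock [ 0.0983 -0.0479]
 plate corner dock [-0.1109 -0.0467]
 plate corner dock [-0.113   0.0545]
toggle tip pred .5: [415.08619636 310.83412537] [[414.5, 306.6], [415.4, 314.6]]
side [[0.6131, 0.0006], [0.6406, -0.1218], [0.3813, -0.1773], [0.3568, -0.0584]] sides [np.float64(0.1255), np.float64(0.2652), np.float64(0.1214), np.float64(0.2631)]
[ 0.4979 -0.0892  0.2174] 0.0021
pocket [ 0.53597815 -0.07734105] in dock [0.0397 0.0034]
 plate corner dock [0.0992 0.0539]
 plate corner dock [ 0.0988 -0.0486]
 plate corner dock [-0.1146 -0.0473]
 plate corner dock [-0.1118  0.0527]
toggle tip pred .5: [390.99373039 197.51161231] [[387.4, 196.3], [394.2, 199.4]]
```

View pics/cells.png

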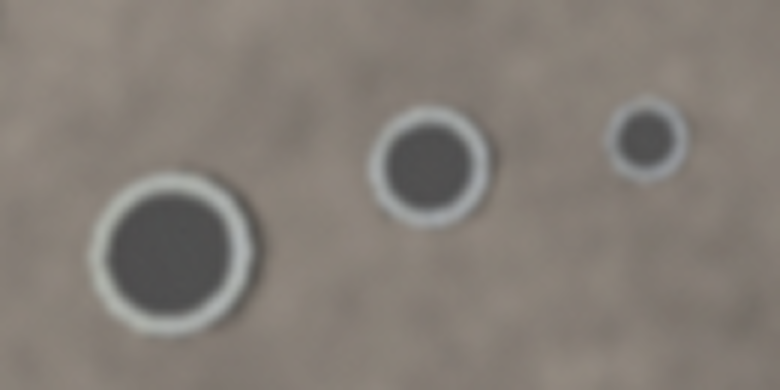

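View pics/cellss.png

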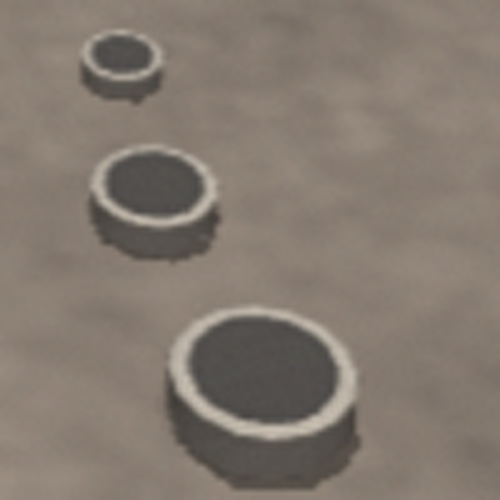

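```bash
cat >> h.py <<'E'
from scipy.spatial.transform import Rotation as Rn
YAW=0.221; D=np.array([.4983,-.0908])
def tool():
    s=env.get_state(); w,x,y,z=s["orientation"]; return s,Rn.from_quat([x,y,z,w]).as_matrix()
def todock(w):
    R=np.array([[np.cos(YAW),-np.sin(YAW)],[np.sin(YAW),np.cos(YAW)]]); return R.T@(np.asarray(w)[:2]-D)
def fromdock(d):
    R=np.array([[np.cos(YAW),-np.sin(YAW)],[np.sin(YAW),np.cos(YAW)]]); return R@np.asarray(d)+D
def plan(target):
    s,R=tool(); d=np.array(target)-s["tcp_pos"]; l=R.T@d*100
    yaw=np.arctan2(R[1,1],R[0,1]); e=(YAW-yaw+np.pi/2)%np.pi-np.pi/2
    print("t",s["clock"],"tcp",s["tcp_pos"].round(4),"dock",todock(s["tcp_pos"]).round(4),"F",s["wrist_force"].round(1),"gap",round(s["finger_gap"],4),"q6",s["joint_pos"][5].round(3))
    print("tool x",R[:,0].round(3),"tool y",R[:,1].round(3),"toolmove cm",l.round(2),"yaw err(world)",round(e,4),"turn tool x",round(-e,4))
E
python3 - <<'E'
from h import *
p=optics.read_camera("top"); q=optics.read_camera("side")
a=atz(p,(140+429.5/6-.5,280+167.5/6-.5),.014); b=atz(q,(360+154.5/5-.5,295+187.5/5-.5),.014)
print(a,b); c=(a+b)/2
plan([c[0],c[1],.14])
E
```

```text
[0.50463914 0.22374905 0.014     ] [0.50451586 0.22754732 0.014     ]
t 2.35 tcp [ 0.2505 -0.5176  0.2313] dock [-0.3353 -0.3621] F [-1.  -0.3 -0.4] gap 0.0856 q6 1.431
tool x [ 0. -0. -1.] tool y [ 0.436 -0.9    0.   ] toolmove cm [  9.13 -55.83 -55.25] yaw err(world) 1.341 turn tool x -1.341
```

{"api": "servo_tool", "payload": {
  "moves": [
    [0, -4, -4, 0, -1],
    [0, -4.3, -4.2, 0, -1],
    [0, -4.3, -4.2, 0, -1],
    [0, -4.3, -4.2, 0, -1],
    [0, -4.3, -4.2, 0, -1],
    [0, -4.3, -4.2, 0, -1],
    [0, -4.3, -4.2, 0, -1],
    [0, -4.3, -4.2, 0, -1],
    [0, -4.3, -4.2, 0, -1],
    [0, -4.3, -4.2, 0, -1]
  ]
}}

```text
clock: 3.6
tcp_pos: [0.4412, 0.0509, 0.2317]
orientation: [0.158, 0.69, 0.158, -0.689]
wrist_force: [1.0, -0.6, 0.8]
finger_gap: 0.0853
```

{"api": "servo_tool", "payload": {
  "moves": [
    [0, -4.3, -4.2, 0, -1],
    [0, -4.3, -4.2, 0, -1],
    [0, -4, -4, 0, -1],
    [0, 0, 0, -0.18, -1],
    [0, 0, 0, -0.18, -1],
    [0, 0, 0, -0.18, -1],
    [0, 0, 0, -0.18, -1],
    [0, 0, 0, -0.18, -1],
    [0, 0, 0, -0.18, -1],
    [0, 0, 0, -0.18, -1]
  ]
}}

```text
clock: 4.85
tcp_pos: [0.4974, 0.2163, 0.2313]
orientation: [0.535, 0.462, 0.535, -0.462]
wrist_force: [0.5, -0.3, -0.2]
finger_gap: 0.0855
```

Run:
```python
from h import *
w=optics.read_camera("wrist"); cv2.imwrite("pics/w1.png",w["pixels"])
plan([.5046,.2256,.12])
print(proj(w,[.5046,.2256,.014]))
```

```text
t 4.9 tcp [0.4975 0.2163 0.2313] dock [0.0665 0.2998] F [ 0.3 -0.6 -1.1] gap 0.0854 q6 1.682
tool x [ 0. -0. -1.] tool y [0.989 0.151 0.   ] toolmove cm [11.13  0.84 -0.81] yaw err(world) 0.0698 turn tool x -0.0698
[323.22363399 195.70830418]
```

View pics/w1.png

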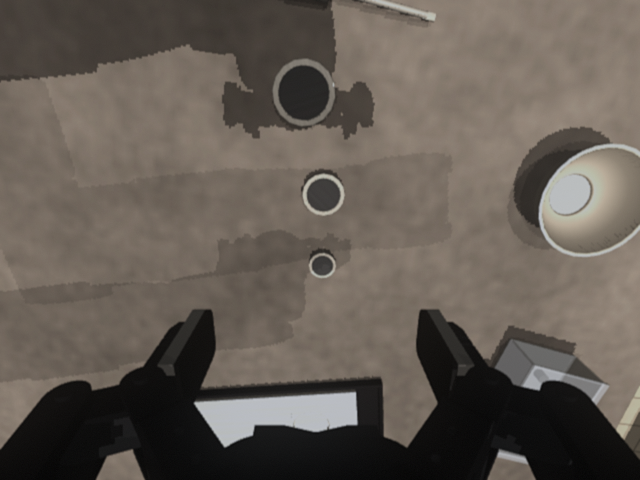

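{"api": "servo_tool", "payload": {
  "moves": [
    [0, 0, 0, -0.07, -1],
    [0, 0.9, -0.75, 0, -1],
    [3, 0, 0, 0, -1],
    [3, 0, 0, 0, -1],
    [3, 0, 0, 0, -1],
    [3, 0, 0, 0, -1],
    [3, 0, 0, 0, -1],
    [3, 0, 0, 0, -1],
    [0, 0, 0, 0, -1],
    [0, 0, 0, 0, -1]
  ]
}}

```text
clock: 6.15
tcp_pos: [0.5055, 0.226, 0.0521]
orientation: [0.55, 0.445, 0.549, -0.445]
wrist_force: [-0.1, 0.4, 0.2]
finger_gap: 0.0854
```

Run:
```python
from h import *
w=optics.read_camera("wrist"); cv2.imwrite("pics/w2.png",w["pixels"])
plan([.5046,.2256,.002])
print(proj(w,[.5046,.2256,.014]))
```

```text
t 6.2 tcp [0.5059 0.226  0.0526] dock [0.0769 0.3074] F [0.7 0.3 0.6] gap 0.0851 q6 1.637
tool x [ 0.002  0.001 -1.   ] tool y [0.978 0.208 0.002] toolmove cm [ 5.06 -0.15  0.01] yaw err(world) 0.0117 turn tool x -0.0117
[312.5466698  277.96873434]
```

View pics/w2.png

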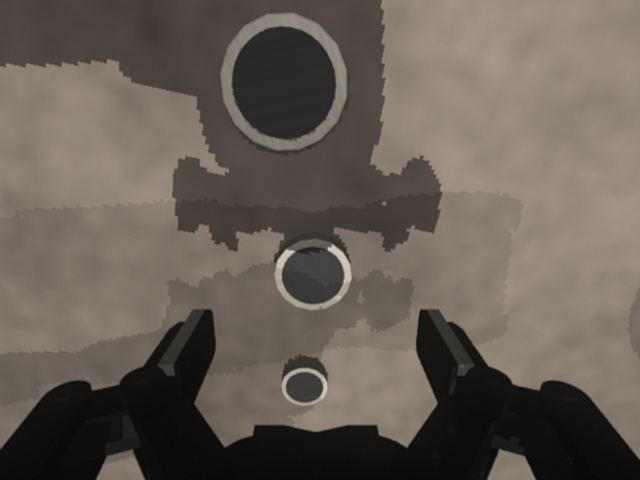

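{"api": "servo_tool", "payload": {
  "moves": [
    [0, -0.1, -0.2, -0.01, -1],
    [2, 0, 0, 0, -1],
    [2, 0, 0, 0, -1],
    [1, 0, 0, 0, -1],
    [0, 0, 0, 0, -1],
    [0, 0, 0, 0, 0.3],
    [0, 0, 0, 0, 1],
    [0, 0, 0, 0, 1],
    [0, 0, 0, 0, 1],
    [0, 0, 0, 0, 1]
  ],
  "grip_force": 25
}}

```text
clock: 7.45
tcp_pos: [0.5039, 0.2274, 0.0022]
orientation: [0.552, 0.442, 0.552, -0.442]
wrist_force: [-0.5, -0.3, 5.7]
finger_gap: 0.0429
```

Run:
```python
from h import *
w=optics.read_camera("wrist"); cv2.imwrite("pics/w3.png",w["pixels"])
plan([.5046,.2276,.002])
```

```text
t 7.5 tcp [0.5039 0.2274 0.0022] dock [0.0752 0.3092] F [-2.1 -1.1  6.3] gap 0.0427 q6 1.63
tool x [ 0.001  0.    -1.   ] tool y [0.976 0.218 0.001] toolmove cm [ 0.02  0.08 -0.  ] yaw err(world) 0.001 turn tool x -0.001
```

View pics/w3.png

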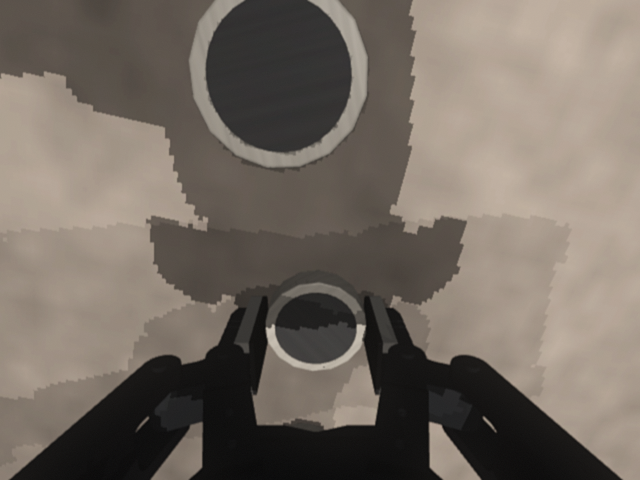

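{"api": "servo_tool", "payload": {
  "moves": [
    [-1, 0, 0, 0, 1],
    [-2, 0, 0, 0, 1],
    [-3, 0, 0, 0, 1],
    [-3, 0, 0, 0, 1],
    [0, -1, 0, 0, 1],
    [0, -2, 4, 0, 1],
    [0, -2, 5.2, 0, 1],
    [0, -2, 5.2, 0, 1],
    [0, 0, 0, 0, 1],
    [0, 0, 0, 0, 1]
  ]
}}

```text
clock: 8.75
tcp_pos: [0.4655, 0.0714, 0.0906]
orientation: [0.551, 0.442, 0.552, -0.443]
wrist_force: [0.5, 0.2, -1.1]
finger_gap: 0.0427
```

Run:
```python
from h import *
w=optics.read_camera("wrist"); cv2.imwrite("pics/w4.png",w["pixels"])
g=fromdock([-.045,.0034]);print(g)
plan([*g,.09])
R=lambda l:proj(w,[*fromdock(l),.012]).round(1)
print([R(l) for l in ([.133,.062],[.133,-.062],[-.133,-.062],[-.133,.062])])
print(proj(w,[*fromdock([.039,.0034]),.014]))
```

```text
[ 0.45364916 -0.09734694]
t 8.8 tcp [0.4658 0.0719 0.0907] dock [0.004  0.1659] F [ 0.6 -0.5 -1.2] gap 0.0425 q6 1.333
tool x [-0.001  0.    -1.   ] tool y [ 0.976  0.219 -0.001] toolmove cm [ 0.07 -4.89 16.25] yaw err(world) 0.0007 turn tool x -0.0007
[array([486.4, 379.7]), array([464.4, 496.6]), array([158. , 496.4]), array([134.4, 379.6])]
[359.18300198 441.07943754]
```

View pics/w4.png

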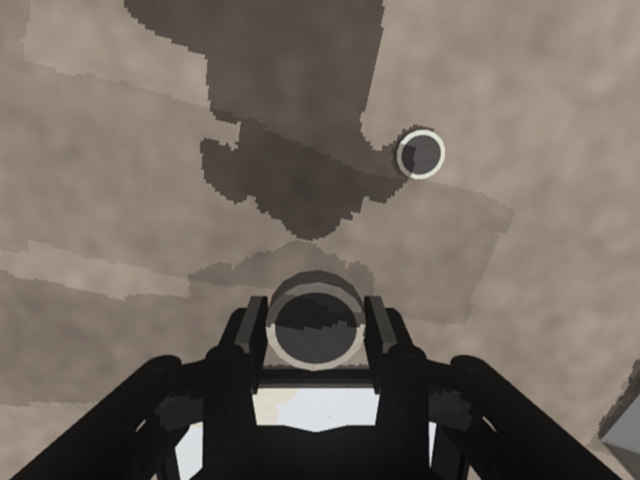

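{"api": "servo_tool", "payload": {
  "moves": [
    [0, -2.5, 2.5, 0, 1],
    [0, -2.4, 4.5, 0, 1],
    [0, 0, 5, 0, 1],
    [0, 0, 4.2, 0, 1],
    [1.5, 0, 0, 0, 1],
    [2, 0, 0, 0, 1],
    [2, 0, 0, 0, 1],
    [1, 0, 0, 0, 1],
    [0, 0, 0, 0, 1],
    [0, 0, 0, 0, 1]
  ]
}}

```text
clock: 10.05
tcp_pos: [0.4546, -0.0972, 0.0268]
orientation: [0.552, 0.442, 0.552, -0.442]
wrist_force: [0.2, -0.4, -0.5]
finger_gap: 0.0429
```

Run:
```python
from h import *
p=optics.read_camera("top"); q=optics.read_camera("side")
g=fromdock([-.045,.0034])
plan([*g,.0165])
cv2.imwrite("pics/t5.png",cv2.resize(p["pixels"][240:390,290:440],None,fx=4,fy=4,interpolation=cv2.INTER_CUBIC))
cv2.imwrite("pics/s5.png",cv2.resize(q["pixels"][180:280,320:470],None,fx=5,fy=5,interpolation=cv2.INTER_CUBIC))
```

```text
t 10.15 tcp [ 0.4547 -0.0975  0.027 ] dock [-0.044   0.0031] F [ 0.   0.7 -0.2] gap 0.0425 q6 0.966
tool x [ 0.001 -0.001 -1.   ] tool y [0.976 0.219 0.001] toolmove cm [ 1.05 -0.1  -0.04] yaw err(world) 0.0007 turn tool x -0.0007
```

View pics/t5.png

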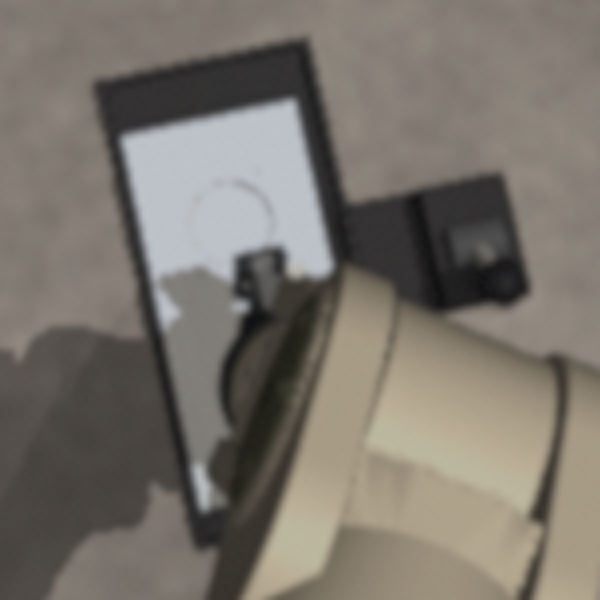

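View pics/s5.png

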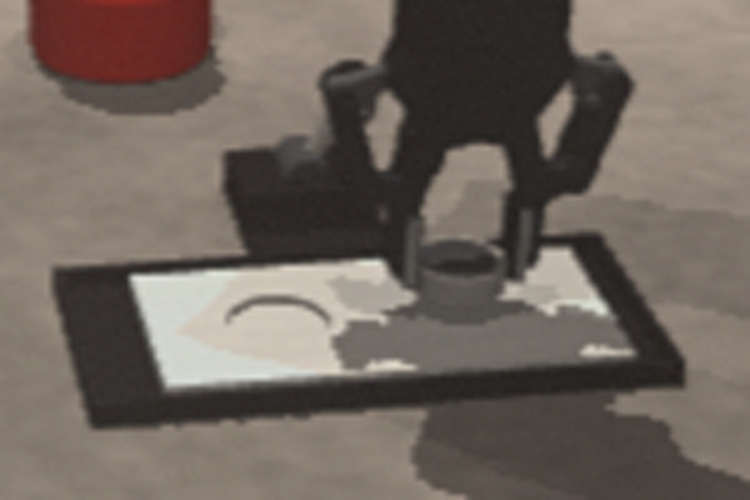

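{"api": "servo_tool", "payload": {
  "moves": [
    [0.4, 0, 0, 0, 1],
    [0.3, 0, 0, 0, 1],
    [0.15, 0, 0, 0, 1],
    [0.1, 0, 0, 0, 1],
    [0.05, 0, 0, 0, 1],
    [0.05, 0, 0, 0, 1],
    [0.03, 0, 0, 0, 1],
    [0.02, 0, 0, 0, 1],
    [0, 0, 0, 0, 1],
    [0, 0, 0, 0, 1]
  ]
}}

```text
clock: 11.4
tcp_pos: [0.4539, -0.0974, 0.016]
orientation: [0.552, 0.442, 0.552, -0.442]
wrist_force: [-3.1, 0.9, 8.2]
finger_gap: 0.0428
```

Run:
```python
from h import *
p=optics.read_camera("side"); q=p
g=fromdock([-.045,.0034])
plan([*g,.0162])
cv2.imwrite("pics/s6.png",cv2.resize(q["pixels"][180:280,320:470],None,fx=5,fy=5,interpolation=cv2.INTER_CUBIC))
```

```text
t 11.45 tcp [ 0.4539 -0.0974  0.016 ] dock [-0.0447  0.0033] F [-3.   1.6  7.4] gap 0.0425 q6 0.966
tool x [ 0. -0. -1.] tool y [0.976 0.218 0.   ] toolmove cm [-0.02 -0.03 -0.01] yaw err(world) 0.001 turn tool x -0.001
```

View pics/s6.png

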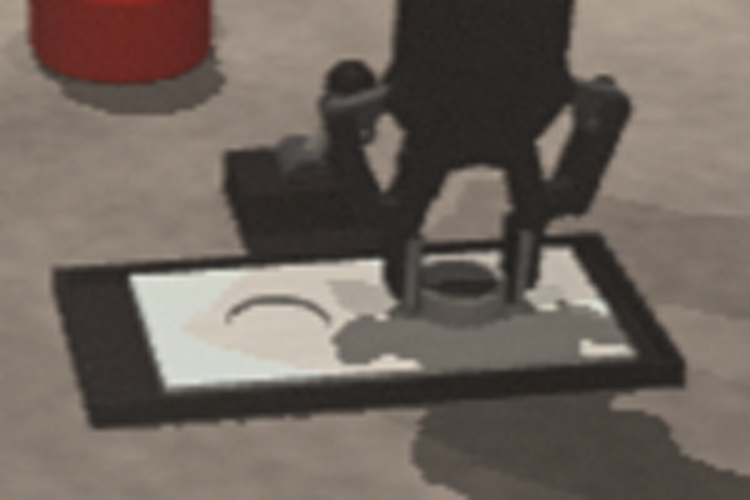

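Run:
```python
from h import *
q=optics.read_camera("side")
im=cv2.resize(q["pixels"][200:270,340:440],None,fx=8,fy=8,interpolation=cv2.INTER_CUBIC)
def P(c,X): 
    u=proj(c,X); return (int(round((u[0]-340+.5)*8-.5)),int(round((u[1]-200+.5)*8-.5)))
def circ(c,z,r,col):
    for a in np.linspace(0,2*np.pi,60): cv2.circle(im,P(q,[c[0]+r*np.cos(a),c[1]+r*np.sin(a),z]),1,col,-1)
circ((.4539,-.0974),.028,.022,(0,0,255))
circ((.5360,-.0773),.014,.02325,(255,0,0))
circ((.5358,-.0789),.014,.02325,(0,160,0))
cv2.imwrite("pics/s7.png",im)
```

```text
(no output)
```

View pics/s7.png

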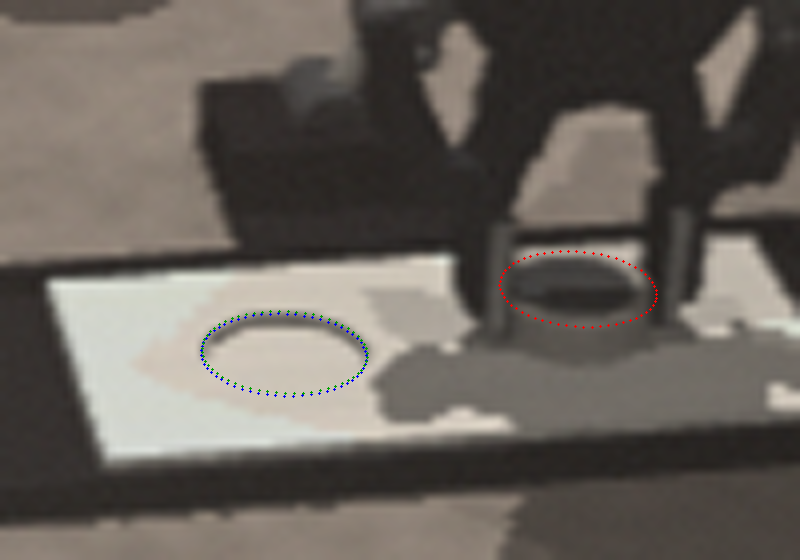

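{"api": "servo_tool", "payload": {
  "moves": [
    [0, 0.5, 0, 0, 1],
    [0, 0.8, -0.05, 0, 1],
    [0, 0.8, -0.05, 0, 1],
    [0, 0.8, 0, 0, 1],
    [0, 0.8, 0, 0, 1],
    [0, 0.8, -0.05, 0, 1],
    [0, 0.8, 0, 0, 1],
    [0, 0.8, -0.05, 0, 1],
    [0, 0.8, 0, 0, 1],
    [0, 0.5, 0, 0, 1]
  ]
}}

```text
clock: 12.75
tcp_pos: [0.5239, -0.0797, 0.0159]
orientation: [0.551, 0.441, 0.552, -0.444]
wrist_force: [-7.9, -2.2, 11.9]
finger_gap: 0.0424
```

Run:
```python
from h import *
plan([.5358,-.0772,.0160])
q=optics.read_camera("side")
im=cv2.resize(q["pixels"][200:270,340:440],None,fx=8,fy=8,interpolation=cv2.INTER_CUBIC)
cv2.imwrite("pics/s8.png",im)
```

```text
t 12.75 tcp [ 0.5239 -0.0797  0.0159] dock [0.0274 0.0052] F [-7.9 -2.2 11.9] gap 0.0424 q6 1.05
tool x [-0.004 -0.002 -1.   ] tool y [ 0.976  0.218 -0.004] toolmove cm [-0.01  1.22  0.01] yaw err(world) 0.0016 turn tool x -0.0016
```

View pics/s8.png

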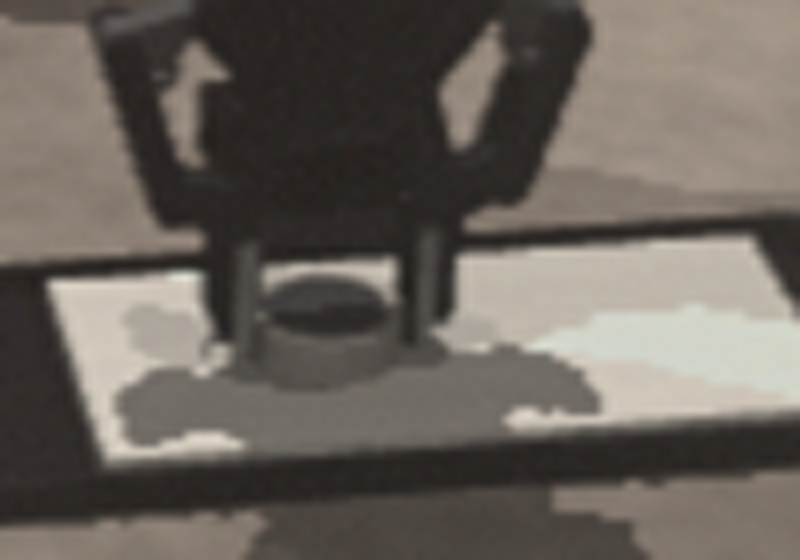

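{"api": "servo_tool", "payload": {
  "moves": [
    [-0.02, 0.1, 0, 0, 1],
    [0, 0.2, 0, 0, 1],
    [0, 0.2, 0, 0, 1],
    [0, 0.1, 0, 0, 1],
    [0, 0.1, 0, 0, 1],
    [0, 0.05, 0, 0, 1],
    [0, 0.05, 0, 0, 1],
    [0, 0.05, 0, 0, 1],
    [0, 0.05, 0, 0, 1],
    [0, 0, 0, 0, 1]
  ]
}}

```text
clock: 14.05
tcp_pos: [0.5347, -0.0772, 0.0153]
orientation: [0.552, 0.442, 0.552, -0.442]
wrist_force: [0.3, 0.6, -0.7]
finger_gap: 0.0427
```

Run:
```python
from h import *
plan([.5358,-.0772,.0160])
```

```text
t 14.05 tcp [ 0.5347 -0.0772  0.0153] dock [0.0385 0.0053] F [ 0.3  0.6 -0.7] gap 0.0427 q6 1.058
tool x [ 0.  0. -1.] tool y [0.976 0.218 0.   ] toolmove cm [-0.07  0.1   0.02] yaw err(world) 0.0008 turn tool x -0.0008
```

{"api": "servo_tool", "payload": {
  "moves": [
    [0.05, 0, 0, 0, 1],
    [0.05, 0, 0, 0, 1],
    [0.05, 0, 0, 0, 1],
    [0.05, 0, 0, 0, 1],
    [0.03, 0, 0, 0, 1],
    [0.03, 0, 0, 0, 1],
    [0.02, 0, 0, 0, 1],
    [0.01, 0, 0, 0, 1],
    [0, 0, 0, 0, 1],
    [0, 0, 0, 0, 1]
  ]
}}

```text
clock: 15.3
tcp_pos: [0.5345, -0.0773, 0.0126]
orientation: [0.552, 0.442, 0.552, -0.442]
wrist_force: [-0.7, 0.2, -1.9]
finger_gap: 0.0426
```

Run:
```python
from h import *
plan([.5358,-.0772,.0122])
q=optics.read_camera("side")
im=cv2.resize(q["pixels"][200:270,340:440],None,fx=8,fy=8,interpolation=cv2.INTER_CUBIC)
cv2.imwrite("pics/s9.png",im)
```

```text
t 15.3 tcp [ 0.5345 -0.0773  0.0126] dock [0.0383 0.0052] F [-0.7  0.2 -1.9] gap 0.0426 q6 1.059
tool x [ 0. -0. -1.] tool y [0.976 0.218 0.   ] toolmove cm [0.04 0.13 0.02] yaw err(world) 0.001 turn tool x -0.001
```

View pics/s9.png

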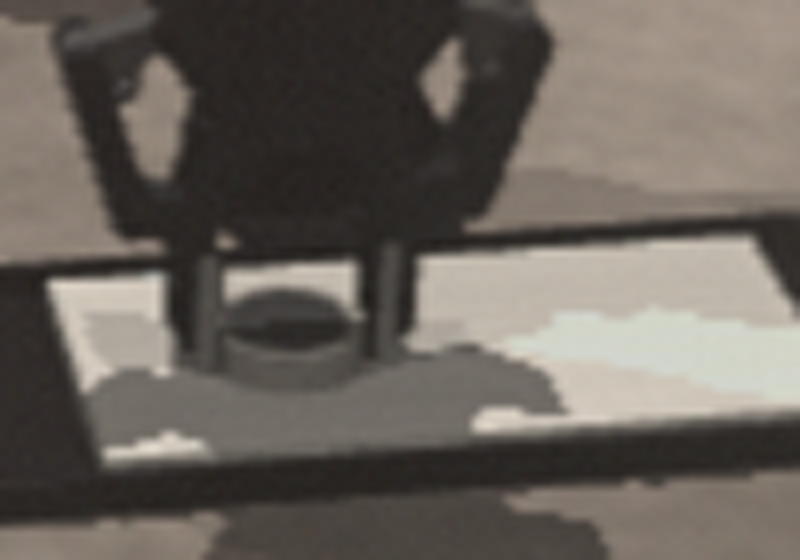

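{"api": "servo_tool", "payload": {
  "moves": [
    [0.03, 0, 0, 0, 1],
    [0, 0, 0, 0, 1],
    [0, 0, 0, 0, -0.05],
    [0, 0, 0, 0, -0.1],
    [0, 0, 0, 0, -0.2],
    [0, 0, 0, 0, -0.4],
    [0, 0, 0, 0, -0.6],
    [-0.5, 0, 0, 0, -0.6],
    [-3, 0, 0, 0, -0.6],
    [-3, 0, 0, 0, -0.6]
  ]
}}

```text
clock: 16.6
tcp_pos: [0.5342, -0.0772, 0.078]
orientation: [0.552, 0.442, 0.552, -0.442]
wrist_force: [0.5, -0.4, -0.3]
finger_gap: 0.0682
```

Run:
```python
from h import *
plan([.5358,-.0772,.0122])
q=optics.read_camera("side")
im=cv2.resize(q["pixels"][200:270,340:440],None,fx=8,fy=8,interpolation=cv2.INTER_CUBIC)
def P(c,X): 
    u=proj(c,X); return (int(round((u[0]-340+.5)*8-.5)),int(round((u[1]-200+.5)*8-.5)))
for a in np.linspace(0,2*np.pi,60): cv2.circle(im,P(q,[.5354+.022*np.cos(a),-.0773+.022*np.sin(a),.024]),1,(0,0,255),-1)
cv2.imwrite("pics/s10.png",im)
```

```text
t 16.6 tcp [ 0.5342 -0.0772  0.078 ] dock [0.038  0.0054] F [ 0.5 -0.4 -0.3] gap 0.0682 q6 1.059
tool x [-0.001  0.    -1.   ] tool y [ 0.976  0.218 -0.001] toolmove cm [6.58 0.16 0.04] yaw err(world) 0.0011 turn tool x -0.0011
```

View pics/s10.png

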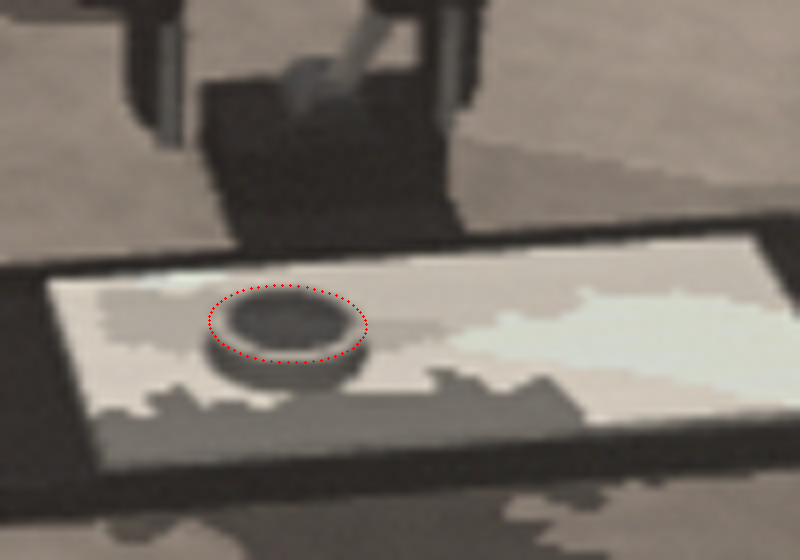

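Run:
```python
from h import *
q=optics.read_camera("side"); p=optics.read_camera("top")
for c in(q,p):
    for r in models.pinpoint("lantern",c)[:2]: print("lan",r["location"],r["conf"],atz(c,r["location"],0).round(3))
    for z in(.0,):
        for r in models.outline_of("lantern",c)[:1]:
            ys,xs=np.where(r["pixels"]); print(xs.min(),xs.max(),ys.min(),ys.max(), atz(c,((xs.min()+xs.max())/2,ys.max()),0).round(3))
for d in([-.08,-.125],[0,-.125]): print(d,fromdock(d))
plan([*fromdock([-.08,-.125]),.14])
```

```text
lan [346.7, 189.6] 0.92 [ 0.62  -0.403  0.   ]
325 360 120 196 [ 0.629 -0.359  0.   ]
lan [489.3, 257.5] 0.88 [ 0.626 -0.409  0.   ]
467 544 227 277 [ 0.582 -0.445  0.   ]
[-0.08, -0.125] [ 0.44764638 -0.23029627]
[0, -0.125] [ 0.52570068 -0.21275984]
t 16.95 tcp [ 0.5336 -0.077   0.0762] dock [0.0375 0.0057] F [ 0.8 -0.7 -0.6] gap 0.068 q6 1.059
tool x [-0.002  0.001 -1.   ] tool y [ 0.976  0.218 -0.002] toolmove cm [ -6.37 -11.74  13.08] yaw err(world) 0.001 turn tool x -0.001
```

{"api": "servo_tool", "payload": {
  "moves": [
    [-3.2, 0, 0, 0, -0.6],
    [-3.2, 0, 0, 0, -0.6],
    [0, -3.5, 3.5, 0, 1],
    [0, -3.5, 3.5, 0, 1],
    [0, -3, 3.5, 0, 1],
    [0, -1.7, 2.6, 0, 1],
    [0, 0, 0, 0, 1],
    [0, 0, 0, 0, 1],
    [0, 0, 0, 0, 1],
    [0, 0, 0, 0, 1]
  ]
}}

```text
clock: 18.2
tcp_pos: [0.4492, -0.2298, 0.1412]
orientation: [0.552, 0.442, 0.552, -0.442]
wrist_force: [-0.2, -0.1, -0.3]
finger_gap: 0.0
```

Run:
```python
from h import *
q=optics.read_camera("side"); p=optics.read_camera("top")
cv2.imwrite("pics/s11.png",cv2.resize(q["pixels"][100:280,320:540],None,fx=3.5,fy=3.2))
cv2.imwrite("pics/t11.png",cv2.resize(p["pixels"][240:390,290:440],None,fx=4,fy=4,interpolation=cv2.INTER_CUBIC))
plan([*fromdock([-.08,-.125]),.052])
```

```text
t 18.3 tcp [ 0.4492 -0.2301  0.1413] dock [-0.0784 -0.1251] F [ 0.4 -0.1 -0.9] gap 0.0004 q6 0.717
tool x [ 0. -0. -1.] tool y [0.976 0.219 0.   ] toolmove cm [ 8.93 -0.16 -0.01] yaw err(world) -0.0002 turn tool x 0.0002
```

View pics/s11.png

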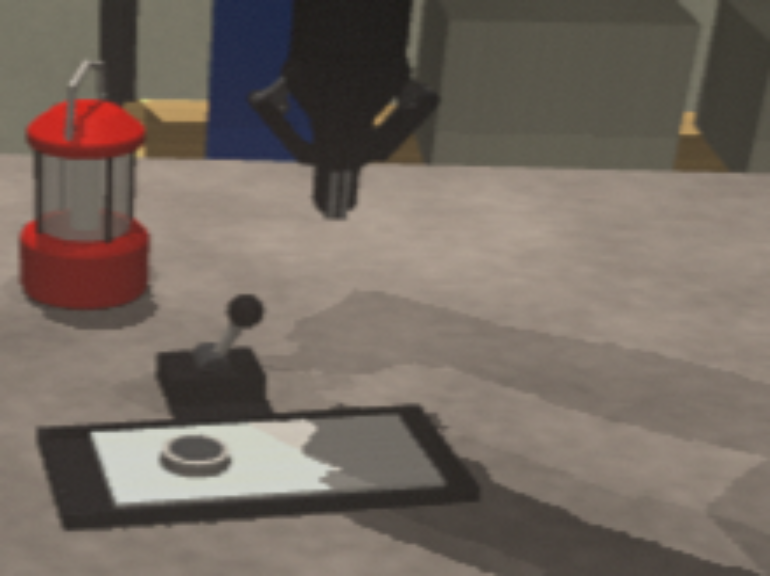

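View pics/t11.png

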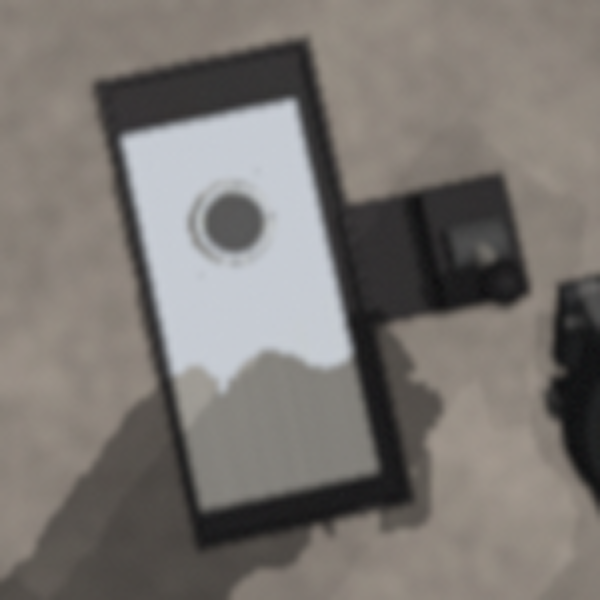

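{"api": "servo_tool", "payload": {
  "moves": [
    [3, 0, -0.1, 0, 1],
    [3, 0, 0, 0, 1],
    [2.9, 0, 0, 0, 1],
    [0, 0, 0, 0, 1],
    [0, 0.8, 0, 0, 1],
    [0, 0.8, 0, 0, 1],
    [0, 0.8, 0, 0, 1],
    [0, 0.8, 0, 0, 1],
    [0, 0.8, 0, 0, 1],
    [0, 0, 0, 0, 1]
  ]
}}

```text
clock: 19.55
tcp_pos: [0.4886, -0.2208, 0.0523]
orientation: [0.552, 0.442, 0.552, -0.442]
wrist_force: [-0.7, 0.0, -0.0]
finger_gap: 0.0003
```

Run:
```python
from h import *
q=optics.read_camera("side"); p=q
cv2.imwrite("pics/s12.png",cv2.resize(q["pixels"][100:280,320:540],None,fx=3.5,fy=3.2))
plan([*fromdock([0,-.125]),.052])
```

```text
t 19.6 tcp [ 0.4883 -0.2208  0.0522] dock [-0.0382 -0.1246] F [1.3 0.3 0.4] gap -0.0002 q6 0.775
tool x [ 0.001  0.    -1.   ] tool y [0.976 0.219 0.001] toolmove cm [0.02 3.82 0.03] yaw err(world) 0.0005 turn tool x -0.0005
```

View pics/s12.png

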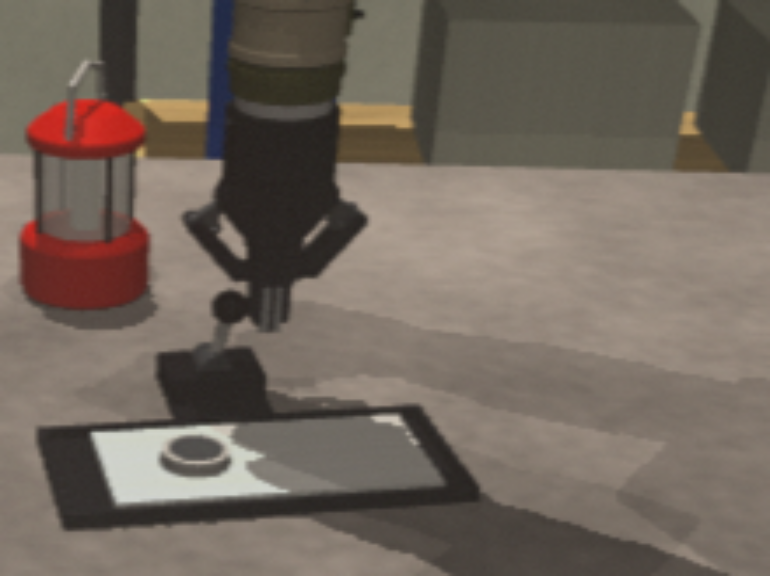

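{"api": "servo_tool", "payload": {
  "moves": [
    [0, 0.6, 0, 0, 1],
    [0, 0.6, 0, 0, 1],
    [0, 0.6, 0, 0, 1],
    [0, 0.6, 0, 0, 1],
    [0, 0.5, 0, 0, 1],
    [0, 0.3, 0, 0, 1],
    [0, 0.1, 0, 0, 1],
    [0, 0.1, 0, 0, 1],
    [0, 0.1, 0, 0, 1],
    [0, 0, 0, 0, 1]
  ]
}}

```text
clock: 20.85
tcp_pos: [0.5218, -0.2132, 0.0522]
orientation: [0.552, 0.442, 0.552, -0.442]
wrist_force: [-0.7, -0.2, -0.5]
finger_gap: 0.0
```

Run:
```python
from h import *
q=optics.read_camera("side"); p=q
cv2.imwrite("pics/s13.png",cv2.resize(q["pixels"][160:270,330:440],None,fx=6,fy=5.4))
plan([*fromdock([0,-.125]),.052])
for a in(.3,.4,.5): 
  u=proj(q,[*fromdock([.05*np.sin(a),-.1235]),.022+.05*np.cos(a)]); print(a,(u-[330,160])*[6,5.4])
```

```text
t 20.9 tcp [ 0.5218 -0.2132  0.0523] dock [-0.0039 -0.1246] F [-1.5  0.8 -0.2] gap 0.0001 q6 0.82
tool x [-0.  0. -1.] tool y [ 0.976  0.218 -0.   ] toolmove cm [0.03 0.39 0.04] yaw err(world) 0.001 turn tool x -0.001
0.3 [271.38155973 199.42178779]
0.4 [259.78928744 203.5017097 ]
0.5 [248.63355173 208.48879307]
```

View pics/s13.png

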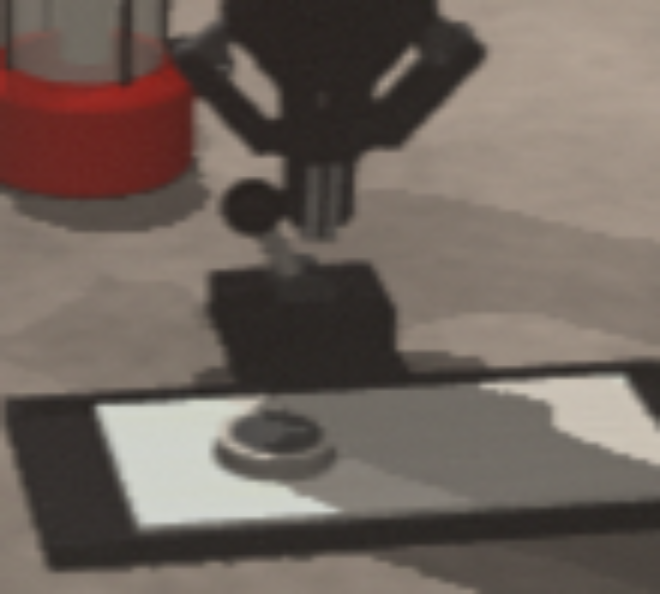

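{"api": "servo_tool", "payload": {
  "moves": [
    [0, 0.1, 0, 0, 1],
    [0, 0.1, 0, 0, 1],
    [0, 0.1, 0, 0, 1],
    [0, 0.05, 0, 0, 1],
    [0, 0.05, 0, 0, 1],
    [0, 0, 0, 0, 1],
    [0, 0, 0, 0, 1],
    [0, 0, 0, 0, 1],
    [0, 0, 0, 0, 1],
    [0, 0, 0, 0, 1]
  ]
}}

```text
clock: 22.15
tcp_pos: [0.5235, -0.2128, 0.0521]
orientation: [0.551, 0.441, 0.553, -0.444]
wrist_force: [-9.3, -1.7, 2.4]
finger_gap: -0.0
```

Run:
```python
from h import *
q=optics.read_camera("side")
cv2.imwrite("pics/s14.png",cv2.resize(q["pixels"][160:270,330:440],None,fx=6,fy=5.4))
plan([*fromdock([0,-.125]),.052])
```

```text
t 22.2 tcp [ 0.5235 -0.2128  0.0521] dock [-0.0021 -0.1246] F [-9.5 -2.8  2.3] gap 0.0 q6 0.825
tool x [-0.004 -0.001 -1.   ] tool y [ 0.976  0.217 -0.004] toolmove cm [0.01 0.21 0.04] yaw err(world) 0.0021 turn tool x -0.0021
```

View pics/s14.png

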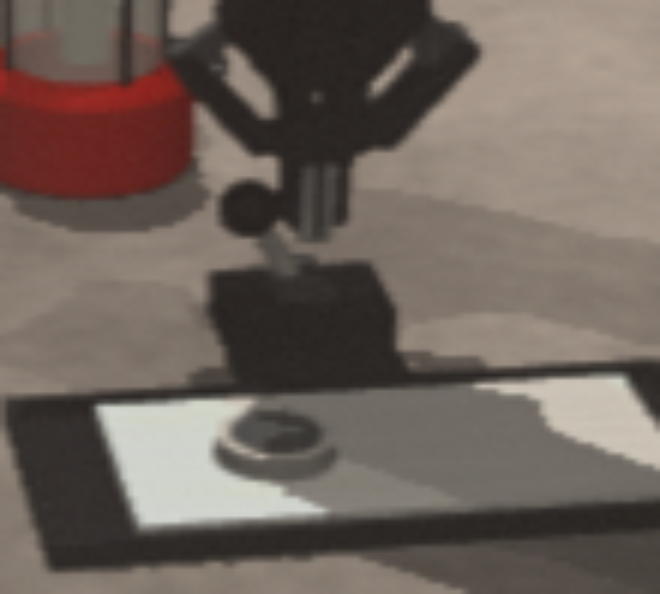

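{"api": "servo_tool", "payload": {
  "moves": [
    [0, -1, 0, 0, 1],
    [0, -3, 0, 0, 1],
    [0, -3, 0, 0, 1],
    [-3, -1, 0, 0, 1],
    [-4, 0, 0, 0, 1],
    [-4, 0, 0, 0, 1],
    [0, 0, 0, 0, 1],
    [0, 0, 0, 0, 1],
    [0, 0, 0, 0, 1],
    [0, 0, 0, 0, 1]
  ]
}}

```text
clock: 23.45
tcp_pos: [0.4472, -0.2294, 0.1612]
orientation: [0.551, 0.442, 0.553, -0.442]
wrist_force: [-1.4, -0.2, 0.1]
finger_gap: 0.0
```

Run:
```python
from h import *
q=optics.read_camera("side");p=optics.read_camera("top")
im=cv2.resize(q["pixels"][160:270,330:440],None,fx=6,fy=5.4)
def P(X): return tuple(int(v) for v in ((proj(q,X)-[330,160])*[6,5.4]).round())
for a in np.linspace(0,2*np.pi,60): cv2.circle(im,P([.5354+.022*np.cos(a),-.0773+.022*np.sin(a),.024]),1,(0,0,255),-1)
cv2.imwrite("pics/s15.png",im)
cv2.imwrite("pics/t15.png",p["pixels"])
plan([*fromdock([0,-.125]),.052])
```

```text
t 23.55 tcp [ 0.4474 -0.2296  0.1615] dock [-0.0801 -0.1243] F [-0.  -0.1 -0.7] gap 0.0003 q6 0.717
tool x [-0.001  0.001 -1.   ] tool y [ 0.976  0.218 -0.001] toolmove cm [10.95  8.02  0.08] yaw err(world) 0.0009 turn tool x -0.0009
```

View pics/s15.png

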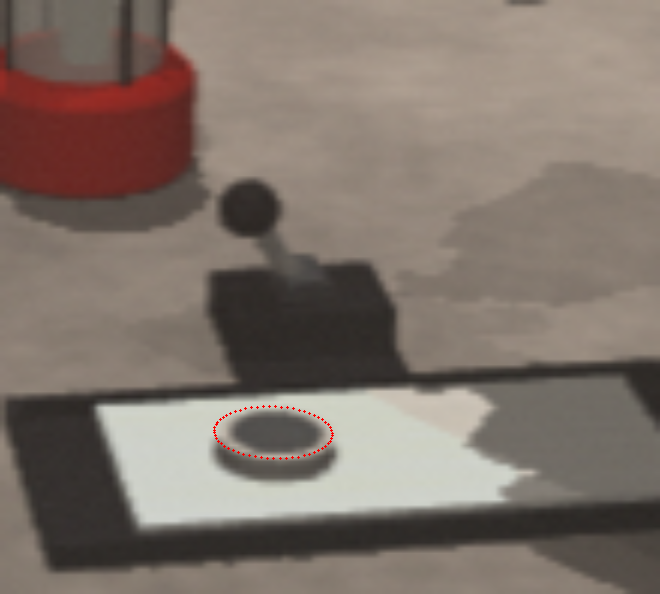

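View pics/t15.png

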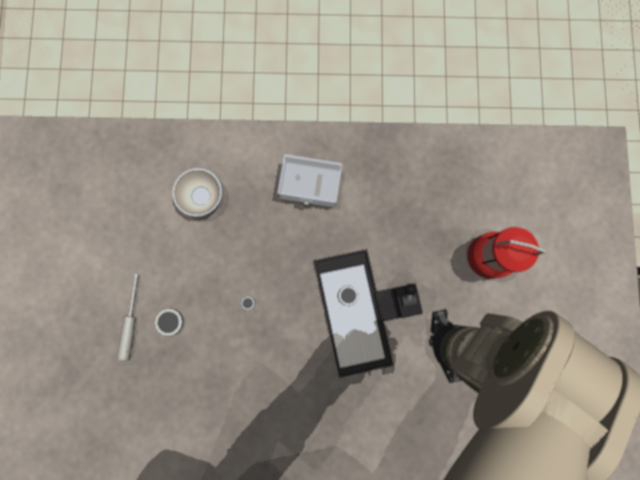

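```bash
python3 -c "
from h import *
print(order.hand_in())"
```

```text
the job is handed in; nothing more can be done
None
```

I put the middle-sized cell in the charger's pocket, flipped the toggle fully on, and handed the job in at about 23.6 s. The hand-in gave no verdict.

- **Cell laid and slid:** I gripped it at 25 N, laid it on the near half of the plate and slid it along. Contact was about 8 N when laid and peaked at about 12 N down and 8 N sideways in the readings I took. At the pocket the contact force vanished and the cell sank. I lowered it to the last half millimetre and let go.
- **Toggle:** I pushed it with the shut fingers until it met its stop at about 10 N, then backed off.

**Last checks:**
- The side picture shows the cell flat, with about 9–10 mm standing out of the plate and its top matching the expected 24 mm height.
- The toggle ball sits where the fully-on position predicts.
- The lantern, bowl, screwdriver and box look unmoved in the top picture.
- The arm is clear, with wrist force near zero.

**Disagreement:** the top and side cameras differed by 3–4 mm along y, within the slack I allowed for. The wrist camera and the grasp agreed with the side camera, so I went by that one, and the cell went into the pocket first time.

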